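# Ready the blood-cell counter for the next smear

### The job

Get the blood-cell counter ready for the next smear: with a fingertip push down the raised far end of its black rocker switch so that it is fully over (on), then press the wide oblong clear key all the way down, keep it down for at least two seconds and let it come up again. Press gently, do not press any other key, do not shift or lift the counter or disturb the things beside it, and finish clear of everything.

Things in the scene. Friction and masses are not known exactly. Their poses are not given: they have to be found in the camera images.
- counter: White desktop cell counter, 200 mm deep (x), 300 wide (y), loose on rubber feet, 1.2 kg. Origin under its middle; x from its front edge (robot side) to its back, y to its left. Its deck slopes up to the back by 0.15 rad, 53 mm above the bench at the middle. Deck positions below run along the deck from there. Display box 56 x 126 mm, 9 high, at x 50, y 5. Over 45 N on it, even a knock, is too hard.
- rocker_pivot (a point): Fixed point of the counter on the deck surface under the middle of the rocker switch, on its hinge line; deck position x 45, y 112 mm. The rocker sits in a grey bezel 46 x 32 mm, 3 mm high.
- rocker_far (a point): Middle of the outer top edge of the rocker's far (back) end, moves with it. The black rocker is a shallow V, 34 mm long front to back, 22 wide. At the start this edge is raised, about 12 mm above the deck, 15 mm behind the pivot; fully over, the far half lies parallel to the deck, 6 mm above it, its edge 18 mm behind the pivot. Push near this edge: on or in front of the pivot it does not turn on.
- rocker (a joint): Angle of the rocker, 0 = off (far end up), 0.34 rad = fully over, on. It takes about 1.5 to 3 N at the far edge to turn and stays where it is left.
- clear_top (a point): Middle of the top face of the clear key, a wide grey oblong 18 mm front to back and 40 mm left to right, 9 mm above the deck, deck position x 18, y -112 mm (right side); its own z axis is the deck's normal, against which it is pressed.
- clear (a joint): Travel of the clear key, 0 = up, 0.006 m = fully down. Spring return: 1.5 N to start it, 5 N fully down.
- print (a joint): Travel of the small square print key (18 x 18 mm, 9 mm above the deck, same grey), behind the clear key at deck x 68, y -112 mm; 0 = up, 0.006 m = down, same spring. Leave it.
- tally1 (a joint): Travel of the leftmost of five equal round grey tally keys (25 mm across, 9 mm above the deck, in a shallow arch near the front), at deck x -56, y 84 mm; 0 = up, 0.006 m = down, same spring. Leave it.
- tally2 (a joint): Same, the second from the left tally key, at deck x -49, y 42 mm. Leave it.
- tally3 (a joint): Same, the middle tally key, at deck x -42, y 0 mm. Leave it.
- tally4 (a joint): Same, the fourth from the left tally key, at deck x -49, y -42 mm. Leave it.
- tally5 (a joint): Same, the rightmost tally key, at deck x -56, y -84 mm. Leave it.
- oil_bottle: Amber dropper bottle of immersion oil with black cap, 32 mm across, 70 mm high, loose beside the counter; origin at the centre of its underside. Leave it.
- slide_box: Small white slide box with clear lid, 84 x 36 mm, 34 mm high, long side along its x, loose; origin at the centre of its underside. Leave it.
- sample_jar: White screw-top sample jar, 47 mm across, 52 mm high, loose; origin at the centre of its underside. Leave it.
- calculator: Black desk calculator, 150 x 105 mm, 18 mm high, loose; origin at the centre of its underside. Leave it.

How it is judged:
By the outcome, as a careful person would: the job done as asked, in the order asked, and still so for the second after the job is handed in, with the robot touching nothing.
It also fails if it takes over 40 s, if anything falls off the work surface, if the arm or the gripper's body presses on something with over 40 N, if the wrist force passes 120 N, or if a joint passes its speed limit or range.

### The arm

A 6-joint arm with a two-finger parallel gripper is mounted at the origin on the work surface. World frame = base frame: x ahead of the robot, y to its left, z up, the work surface at z = 0. Lengths are in m, angles in rad, forces in N, time in s.
With the tool pointing down it reaches from about 0.375 to 0.975 m from the base axis. Payload 3.8 kg.
Tool frame: the origin (TCP) lies between the finger pads; the fingertips stand 8 mm ahead of it and the grasp point (between the pads) lies 11 mm behind it (tcp_to_tips is the distance from the TCP to the fingertips, in m); z points along the fingers, y is the line along which they close (so a half turn about z gives the same grasp; the last joint's range is limited). The gripper opens to 85 mm and grips with 20 to 120 N. Pads are 22 mm wide; open, the fingers measure 114 mm over their backs; the gripper's body (76 mm by 85 mm) begins 54 mm behind the grasp point. The pads swing forward as they close: fully open they stand 13 mm farther back than shut.
Start: joints at [1.256, 0.264, 1.604, -0, 1.274, -0.037], TCP at [0.185, 0.649, 0.239] pointing down, gripper open.
Joint ranges: [-2.63, 2.63], [-0.94, 2.18], [0.31, 2.57], [-1.31, 4.45], [0, 2.66], [-2.55, 2.55]. Speed limits (rad/s): [2.57, 2.57, 3.14, 3.14, 3.14, 3.14].

### API

Orientations are given as a rotation vector (axis times angle).
In Python, from workcell import * gives the robot as it stands.
- The arm moves only by the tool move_arm, never from a script. Its argument "series" is one flat list of numbers, 7 for each row, row after row: the finger opening in cm, from 0 to 8.54, then the shift along the tool's x, y, z in cm, then the turn, a rotation vector about the tool's x, y, z in degrees. A call has 1 to 5 rows; each row shifts and turns the commanded pose from where the row before left it, along the tool's axes as they then stand; what a row does not reach is not made up. A row lasts 1/8 s, in which the tool goes at most 62.5 mm and 10.7 degrees, less where a joint would pass 70% of its speed; a pose out of reach is approached as far as the arm can. A call is refused whole if a number of a shift passes 6.25 or a number of a turn 10.7, either way. A call with a gripper value outside its range is refused whole. The fingers move at their own pace and stop on an object; "grip_force" is the grip in N (left out, the last holds). Time passes only in rows, so rows that do not move let the fingers close. It gives the time, the measured TCP pose, the force, the opening and the grip force at its end, in the units of the state.
- read_state(): the state, without advancing time (a new reading comes with each control period).
- read_camera(name): name is "scene" or "side" or "wrist"; returns the picture (480x640x3 uint8, red, green, blue); there is no depth.
- calibration(name): a dict with "camera_matrix" (3x3 intrinsics, pixels), "rvec" (rotation vector, rad) and "tvec" (3), from world to camera coordinates, as OpenCV has them. Camera axes: x right, y down, z forward; pixel columns grow to the right and rows downward; lengths in m; the calibration is good to about 2 mm. The wrist camera is an equidistant fisheye: a pixel r from the principal point sees the ray r / f radians off the axis. A picture is of the moment at which its call begins: read the wrist's pose just before it. calibration takes no time and is no camera call; for the wrist camera it gives the pose at the moment of the call.
- finish_job(): hands the job in; it is judged then, once.
The state is a dict: "time": time; "q": joint angles; "joint_vel": joint speeds; "joint_torque": joint torques, N m; "tool_pos": TCP position; "tcp_rot": TCP orientation; "wrist_force": force on the tool from outside, world axes, zero at the start; "torque": the same for the moment, N m; "width": opening from 0.0 (shut) to 1.0 (fully open); "grip_force": force on a finger pad.
Only numpy, scipy, OpenCV 4.12 (cv2) and the standard library are available. Lean on these libraries where they do the work, as an engineer would, in place of code of your own. Each camera call takes 0.05 s, during which the arm holds its last target. There are 200 camera calls.

## Working session

There is one attempt and no reset: what is moved stays moved. The work goes in short steps, Python scripts to look and compute and a tool call to move; the robot and the scene stay as the last step left them, time stands still between calls to the robot, and variables do not carry over. Pictures are saved under pics/ and viewed, at most 10 in all, crops included, and the job is handed in when it is done.

Besides the shell and the picture viewer there is one more tool, called after "Emit:" in YAML: its name, and indented under it one key for each argument. move_arm: Moves the arm, as the interface text tells. Its arguments: {"type":"object","properties":{"series":{"type":"array"},"grip_force":{"type":"number"}},"required":["series"]}

```bash
mkdir -p pics; python3 - <<'E'
from workcell import *
import cv2
for n in ("scene","side"):
    im=read_camera(n); cv2.imwrite(f"pics/{n}0.png",im[:,:,::-1])
    c=calibration(n); print(n,c)
s=read_state(); print(s)
E
```

```text
scene {'camera_matrix': array([[533.4629159 ,   0.        , 322.13635205],
       [  0.        , 533.4629159 , 237.61287949],
       [  0.        ,   0.        ,   1.        ]]), 'rvec': array([ 1.41175269,  2.32596028, -0.77850918]), 'tvec': array([ 0.2070097 , -0.39293446,  1.4175296 ])}
side {'camera_matrix': array([[516.70267599,   0.        , 319.04797787],
       [  0.        , 516.70267599, 248.23342965],
       [  0.        ,   0.        ,   1.        ]]), 'rvec': array([ 0.13268338, -2.93213289,  1.06369324]), 'tvec': array([0.61580085, 0.0502848 , 1.27122481])}
{'time': 0.1, 'q': array([ 1.25612731e+00,  2.64725327e-01,  1.60528240e+00,  1.86893519e-06,
        1.27370836e+00, -3.68930117e-02]), 'joint_vel': array([-1.90143538e-03,  3.42178490e-04, -2.88870078e-03, -1.74759343e-04,
        8.76290445e-06,  4.17365547e-04]), 'joint_torque': array([ 6.57597029e-04, -5.16710722e+01, -3.68590450e+01,  4.13225098e-05,
        6.37665376e-03, -1.61739575e-05]), 'tool_pos': array([0.18488633, 0.64849006, 0.23803022]), 'tcp_rot': array([-0.43487705, -3.11096954,  0.00328321]), 'wrist_force': array([-0.31431092,  0.03416741, -0.65443619]), 'torque': array([-0.0689063 , -0.03287386, -0.02922729]), 'grip_force': 0.0, 'width': 1.0031285147637163}
```

View pics/scene0.png

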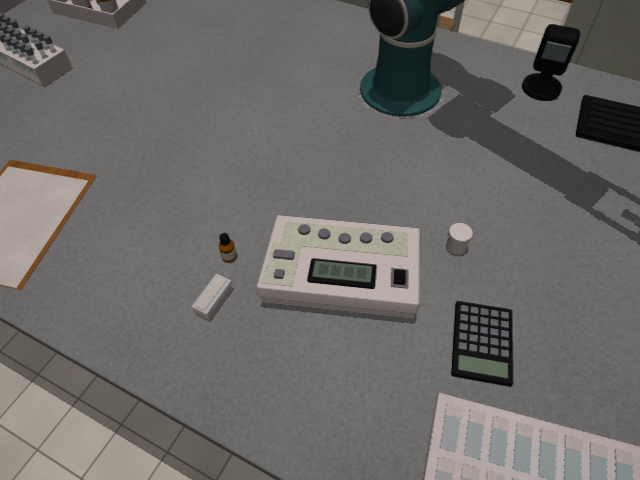

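View pics/side0.png

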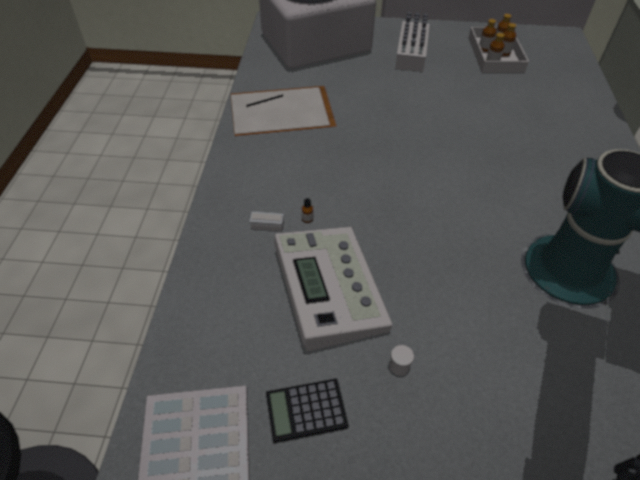

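The scene view shows the counter at about (340,265), with the rocker near (400,277), the clear key at (284,254), the print key at (279,273), and tally keys from (304,229) to (387,238). In the side view the rocker is near (326,318) and the clear key at (311,240). I'll enlarge both.

```bash
python3 - <<'E'
import cv2
a=cv2.imread("pics/scene0.png")[205:325,250:430]; cv2.imwrite("pics/sc.png",cv2.resize(a,None,fx=4.4,fy=4.4,interpolation=cv2.INTER_CUBIC))
a=cv2.imread("pics/side0.png")[220:355,265:400]; cv2.imwrite("pics/sd.png",cv2.resize(a,None,fx=4.4,fy=4.4,interpolation=cv2.INTER_CUBIC))
E
```

```text
(no output)
```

View pics/sc.png

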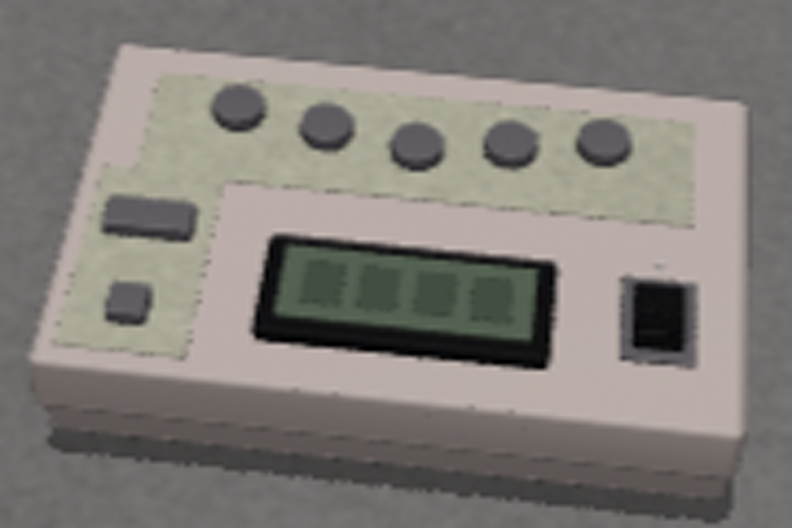

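View pics/sd.png

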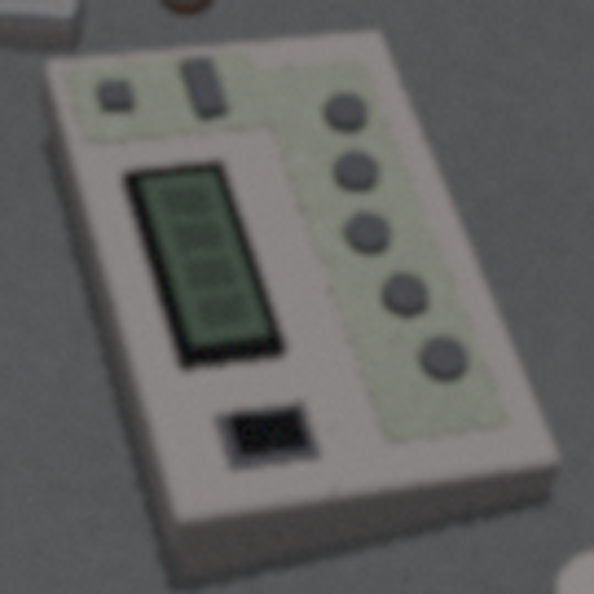

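The enlarged views show all the key tops, the bezel and the deck corners. I'll fit x, y and yaw from them.

```bash
cat > h.py <<'E'
import numpy as np, cv2
from scipy.optimize import least_squares
from scipy.spatial.transform import Rotation as R
from workcell import *
def deck(p,x,y,h):  # pose p=(x,y,yaw), deck position in m -> world
    c,s=np.cos(.15),np.sin(.15)
    l=np.array([x*c-h*s,y,.053+x*s+h*c])
    return R.from_euler('z',p[2]).apply(l)+[p[0],p[1],0]
E
cat > fit.py <<'E'
from h import *
M=np.array([[-56,-84,9],[-49,-42,9],[-42,0,9],[-49,42,9],[-56,84,9],[18,-112,9],[68,-112,9],[45,112,3],[-101,-150,0],[-101,150,0],[101,150,0],[101,-150,0]])/1000
sc=np.array([(238,103),(327,122),(417,142),(511,140),(604,139),(150,213),(129,299),(659,321),(121,45),(747,104),(740,436),(32,358)])/4.4+[249.6,204.6]
sd=np.array([(345,109),(356,169),(368,230),(405,291),(443,356),(203,84),(115,93),(269,434),(382,33),(557,463),(175,520),(48,62)])/4.4+[264.6,219.6]
C={'scene':sc,'side':sd}
def res(p,names):
    W=np.array([deck(p,*m) for m in M]); o=[]
    for n in names:
        c=calibration(n); o.append((cv2.projectPoints(W,c['rvec'],c['tvec'],c['camera_matrix'],None)[0][:,0]-C[n]))
    return np.array(o)
for names in (['scene'],['side'],['scene','side']):
    r=least_squares(lambda p:res(p,names).ravel(),[.6,.1,0],loss='soft_l1')
    print(names,r.x.round(4)); print(res(r.x,names).round(1).tolist())
p=r.x
print('pivot',deck(p,.045,.112,0),'far',deck(p,.060,.112,.012),'far on',deck(p,.063,.112,.006),'clear',deck(p,.018,-.112,.009))
E
python3 fit.py
```

```text
['scene'] [0.5809 0.1169 0.352 ]
[[[0.2, -0.0], [0.1, 0.1], [0.1, -0.0], [0.1, 0.0], [0.2, -0.1], [-0.1, -0.0], [-0.3, -0.3], [-0.1, 0.0], [-0.7, -1.4], [0.6, -1.3], [1.6, 0.8], [-1.7, 0.8]]]
['side'] [0.5827 0.1186 0.353 ]
[[[0.2, -0.1], [0.2, -0.2], [-0.0, -0.0], [0.0, 0.1], [0.2, -0.0], [0.2, -0.0], [-0.0, -0.1], [-0.7, 0.5], [0.3, -1.4], [2.3, -0.0], [-0.4, 0.9], [-2.1, -0.9]]]
['scene', 'side'] [0.5818 0.1176 0.352 ]
[[[0.3, 0.4], [0.2, 0.5], [0.2, 0.5], [0.2, 0.5], [0.3, 0.3], [-0.1, 0.4], [-0.2, 0.2], [-0.0, 0.6], [-0.7, -1.0], [0.7, -0.8], [1.7, 1.4], [-1.7, 1.3]], [[0.7, -0.3], [0.6, -0.5], [0.4, -0.3], [0.4, -0.2], [0.6, -0.3], [0.6, -0.3], [0.4, -0.5], [-0.3, 0.2], [0.7, -1.6], [2.7, -0.3], [-0.1, 0.4], [-1.6, -1.2]]]
pivot [0.58497767 0.23809634 0.05972472] far [0.59721649 0.24259174 0.07383154] far on [0.60084257 0.24392363 0.06834723] clear [0.63588704 0.01816322 0.06458883]
```

```bash
cat >> h.py <<'E'
P=np.array([.5818,.1176,.352])
RT=R.from_euler('z',P[2])*R.from_matrix(np.array([[-np.cos(.15),0,np.sin(.15)],[0,1,0],[-np.sin(.15),0,-np.cos(.15)]]))
def go(x,y,h):   # tips at deck position -> shift (cm, present tool axes; axes once turned), turn (deg)
    s=read_state(); r=R.from_rotvec(s['tcp_rot'])
    d=deck(P,x,y,h+.008)-s['tool_pos']
    print('t',s['time'],'turn',np.rad2deg((r.inv()*RT).as_rotvec()).round(2),'shift now',(r.inv().apply(d)*100).round(2),'shift turned',(RT.inv().apply(d)*100).round(2),'F tool',RT.inv().apply(s['wrist_force']).round(2))
E
python3 - <<'E'
from h import *
import workcell; print([n for n in dir(workcell) if 'tip' in n])
go(.062,.112,.05)
E
```

```text
['tcp_to_tips']
t 0.1 turn [ -2.82  -8.35 -36.01] shift now [-50.39 -27.99  11.9 ] shift turned [-22.18 -52.32  15.33] F tool [0.38 0.14 0.6 ]
```

Emit:
move_arm:
  series: [0, 0, 0, 0, -0.56, -1.67, -7.2, 0, 0, 0, 0, -0.56, -1.67, -7.2, 0, 0, 0, 0, -0.56, -1.67, -7.2, 0, 0, 0, 0, -0.56, -1.67, -7.2, 0, 0, 0, 0, -0.56, -1.67, -7.2]
  grip_force: 20

```text
time: 0.72
tool_pos: [0.1849, 0.6487, 0.2385]
tcp_rot: [-0.53, 2.945, 0.04]
wrist_force: [0.2, -0.8, 0.2]
width: -0.005
grip_force: 0.0
```

Emit:
move_arm:
  series: [0, -2, -5, 1, 0, 0, 0, 0, -2, -5, 1, 0, 0, 0, 0, -2, -5, 1, 0, 0, 0, 0, -2, -5, 1, 0, 0, 0, 0, -2, -5, 1, 0, 0, 0]

```text
time: 1.35
tool_pos: [0.3718, 0.4495, 0.2039]
tcp_rot: [-0.524, 2.947, 0.041]
wrist_force: [0.5, 0.1, 0.5]
width: 0.003
grip_force: 0.0
```

Emit:
move_arm:
  series: [0, -2, -5, 1, 0, 0, 0, 0, -2, -5, 1, 0, 0, 0, 0, -2, -5, 1, 0, 0, 0, 0, -2, -5, 1, 0, 0, 0, 0, -2, -5, 1, 0, 0, 0]

```text
time: 1.98
tool_pos: [0.5578, 0.2516, 0.1693]
tcp_rot: [-0.523, 2.947, 0.042]
wrist_force: [1.2, -0.0, -0.7]
width: 0.001
grip_force: 0.0
```

```bash
python3 - <<'E'
from h import *
go(.062,.112,.03); print(tcp_to_tips,read_state()['width'])
E
```

```text
t 1.975 turn [ 0.08  0.04 -0.03] shift now [-2.12 -2.21  7.34] shift turned [-2.12 -2.2   7.34] F tool [-1.02 -0.46  0.89]
0.008 0.0006618785999788211
```

Emit:
move_arm:
  series: [0, -1.1, -1.1, 2.5, 0, 0, 0, 0, -1.0, -1.1, 2.5, 0, 0, 0, 0, 0, 0, 2.3, 0, 0, 0, 0, 0, 0, 0, 0, 0, 0]

```text
time: 2.48
tool_pos: [0.5924, 0.2425, 0.0977]
tcp_rot: [-0.524, 2.953, 0.04]
wrist_force: [-1.1, 0.3, -0.2]
width: 0.003
grip_force: 0.0
```

```bash
python3 - <<'E'
from h import *
go(.062,.112,.012)
a=read_camera("side")[265:355,280:400]; b=read_camera("wrist")
a=cv2.resize(a,None,fx=5,fy=5,interpolation=cv2.INTER_CUBIC)
cv2.imwrite("pics/s2.png",a[:,:,::-1]); cv2.imwrite("pics/w2.png",b[:,:,::-1])
E
```

```text
t 2.475 turn [ 0.07 -0.29 -0.05] shift now [-0.3  -0.16  1.62] shift turned [-0.3  -0.16  1.62] F tool [0.94 0.69 0.02]
```

View pics/s2.png

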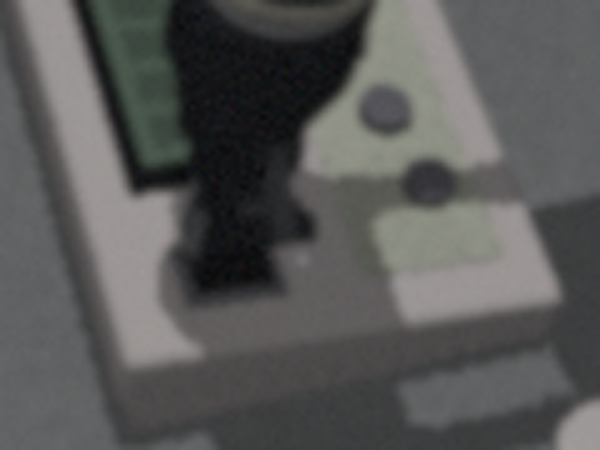

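View pics/w2.png

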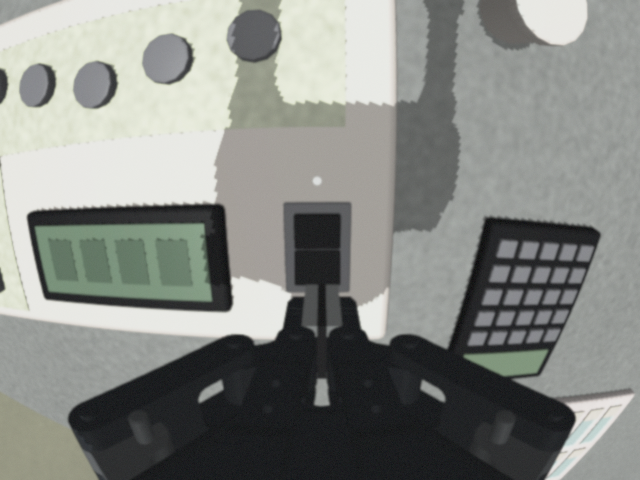

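The wrist view shows the rocker at (317,249) in its bezel, with the shut fingertips near (321,290). So the tips are over its far end, needing about a 2 mm sideways correction. The side view agrees. I'll go down in small steps.

Emit:
move_arm:
  series: [0, -0.3, -0.15, 0.6, 0, 0, 0, 0, 0, 0, 0.5, 0, 0, 0, 0, 0, 0, 0, 0, 0, 0]

```text
time: 2.95
tool_pos: [0.5991, 0.2438, 0.0902]
tcp_rot: [-0.524, 2.947, 0.042]
wrist_force: [-0.4, 0.0, -0.0]
width: -0.002
grip_force: 0.0
```

```bash
python3 - <<'E'
from h import *
go(.062,.112,.006)
E
```

```text
t 2.95 turn [ 0.08  0.04 -0.01] shift now [ 0.26 -0.05  1.39] shift turned [ 0.26 -0.05  1.39] F tool [ 0.36  0.16 -0.04]
```

Emit:
move_arm:
  series: [0, 0.25, 0, 0.4, 0, 0, 0, 0, 0, 0, 0.3, 0, 0, 0, 0, 0, 0, 0.2, 0, 0, 0, 0, 0, 0, 0, 0, 0, 0]

```text
time: 3.45
tool_pos: [0.5984, 0.2434, 0.0811]
tcp_rot: [-0.524, 2.947, 0.042]
wrist_force: [0.6, -0.2, -0.4]
width: 0.003
grip_force: 0.0
```

```bash
python3 - <<'E'
from h import *
go(.062,.112,.006)
E
```

```text
t 3.45 turn [ 0.07  0.07 -0.02] shift now [ 0.05 -0.04  0.5 ] shift turned [ 0.05 -0.04  0.5 ] F tool [-0.41 -0.44  0.51]
```

Emit:
move_arm:
  series: [0, 0, 0, 0.1, 0, 0, 0, 0, 0, 0, 0.1, 0, 0, 0, 0, 0, 0, 0.1, 0, 0, 0, 0, 0, 0, 0, 0, 0, 0]

```text
time: 3.95
tool_pos: [0.5992, 0.2437, 0.0786]
tcp_rot: [-0.523, 2.945, 0.042]
wrist_force: [0.3, -0.4, 2.7]
width: 0.005
grip_force: 0.9
```

Emit:
move_arm:
  series: [0, 0, 0, 0.1, 0, 0, 0, 0, 0, 0, 0.1, 0, 0, 0, 0, 0, 0, 0, 0, 0, 0]

```text
time: 4.32
tool_pos: [0.599, 0.2436, 0.0762]
tcp_rot: [-0.524, 2.947, 0.042]
wrist_force: [1.1, 0.5, 2.8]
width: -0.002
grip_force: 1.3
```

```bash
python3 - <<'E'
from h import *
go(.062,.112,.006)
E
```

```text
t 4.325 turn [ 0.07  0.06 -0.02] shift now [ 0.04 -0.04  0.  ] shift turned [ 0.04 -0.04  0.  ] F tool [-1.57  0.06 -2.63]
```

Emit:
move_arm:
  series: [0, 0, 0, 0.1, 0, 0, 0, 0, 0, 0, 0, 0, 0, 0]

```text
time: 4.58
tool_pos: [0.5991, 0.2436, 0.0761]
tcp_rot: [-0.524, 2.947, 0.041]
wrist_force: [-2.2, -1.7, 8.9]
width: -0.001
grip_force: 4.2
```

Emit:
move_arm:
  series: [0, 0, 0, 0.1, 0, 0, 0, 0, 0, 0, 0, 0, 0, 0]

```text
time: 4.82
tool_pos: [0.5991, 0.2437, 0.076]
tcp_rot: [-0.524, 2.947, 0.041]
wrist_force: [-5.4, -2.2, 13.9]
width: 0.001
grip_force: 7.0
```

Emit:
move_arm:
  series: [0, 0, 0, -0.5, 0, 0, 0, 0, 0, 0, -1.5, 0, 0, 0, 0, 0, 0, -2, 0, 0, 0, 0, 0, 0, 0, 0, 0, 0]

```text
time: 5.32
tool_pos: [0.5953, 0.2422, 0.1169]
tcp_rot: [-0.523, 2.942, 0.043]
wrist_force: [-0.2, 0.3, -0.4]
width: 0.002
grip_force: 0.0
```

```bash
python3 - <<'E'
from h import *
go(.018,-.112,.03)
b=read_camera("wrist")[150:330,200:440]
cv2.imwrite("pics/w3.png",cv2.resize(b,None,fx=3,fy=3,interpolation=cv2.INTER_CUBIC)[:,:,::-1])
E
```

```text
t 5.325 turn [ 0.07  0.35 -0.02] shift now [  4.66 -22.43   1.63] shift turned [  4.66 -22.43   1.68] F tool [0.14 0.39 0.38]
```

View pics/w3.png

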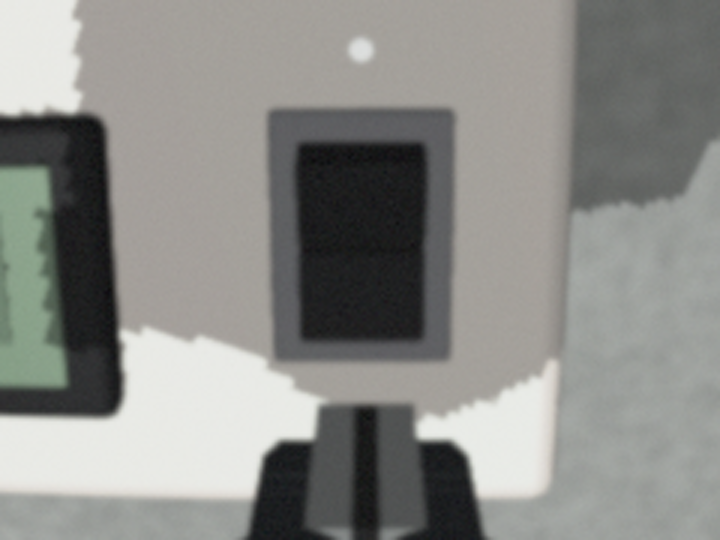

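Rocker bezel is at about (361,235) in the crop. The rocker's front end face is now visible at the top and the far half lies flat, so it is over. The hard stop was reached at the expected height. Next is the clear key.

Emit:
move_arm:
  series: [0, 1.1, -5.6, 0, 0, 0, 0, 0, 1.1, -5.6, 0, 0, 0, 0, 0, 1.1, -5.6, 0, 0, 0, 0, 0, 1.1, -5.6, 0.4, 0, 0, 0, 0, 0, 0, 0, 0, 0, 0]

```text
time: 6.0
tool_pos: [0.6305, 0.0126, 0.102]
tcp_rot: [-0.516, 2.949, 0.04]
wrist_force: [-0.4, 0.3, -1.4]
width: -0.005
grip_force: 0.0
```

Emit:
move_arm:
  series: [0, 0, 0, 0, 0, 0, 0]

```text
time: 6.12
tool_pos: [0.6301, 0.0165, 0.1023]
tcp_rot: [-0.522, 2.948, 0.043]
wrist_force: [-0.7, 0.1, 0.0]
width: 0.002
grip_force: 0.0
```

```bash
python3 - <<'E'
from h import *
go(.018,-.112,.009)
b=read_camera("wrist")[150:390,160:480]
cv2.imwrite("pics/w4.png",cv2.resize(b,None,fx=2,fy=2,interpolation=cv2.INTER_CUBIC)[:,:,::-1])
E
```

```text
t 6.125 turn [ 0.11  0.01 -0.09] shift now [-0.03 -0.05  3.02] shift turned [-0.03 -0.05  3.02] F tool [ 0.58  0.3  -0.09]
```

View pics/w4.png

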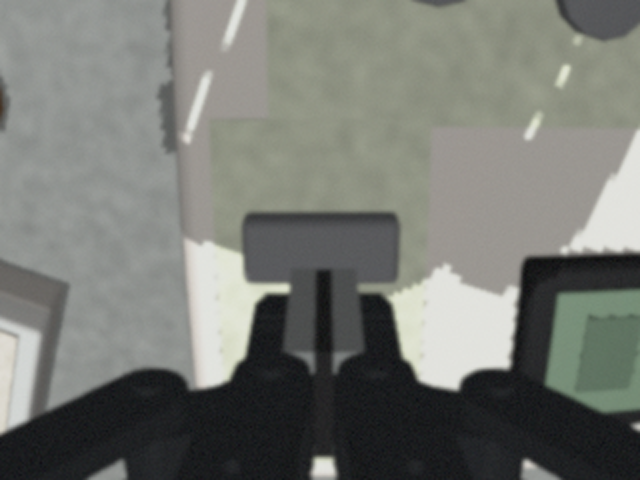

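The clear key is at (321,248) in the crop, centred under the finger seam at (322,290). I'm going down.

Emit:
move_arm:
  series: [0, 0, 0, 1, 0, 0, 0, 0, 0, 0, 1, 0, 0, 0, 0, 0, 0, 0.6, 0, 0, 0, 0, 0, 0, 0.2, 0, 0, 0, 0, 0, 0, 0, 0, 0, 0]

```text
time: 6.8
tool_pos: [0.6344, 0.0182, 0.075]
tcp_rot: [-0.524, 2.947, 0.042]
wrist_force: [0.2, 0.5, 0.5]
width: 0.0
grip_force: 0.0
```

Emit:
move_arm:
  series: [0, 0, 0, 0.1, 0, 0, 0, 0, 0, 0, 0.1, 0, 0, 0, 0, 0, 0, 0.1, 0, 0, 0, 0, 0, 0, 0.1, 0, 0, 0, 0, 0, 0, 0, 0, 0, 0]

```text
time: 7.42
tool_pos: [0.6352, 0.0182, 0.0715]
tcp_rot: [-0.524, 2.946, 0.041]
wrist_force: [-1.1, -0.2, 2.4]
width: 0.002
grip_force: 1.0
```

```bash
python3 - <<'E'
from h import *
go(.018,-.112,.003)
E
```

```text
t 7.425 turn [ 0.06  0.09 -0.02] shift now [ 0.05 -0.03  0.49] shift turned [ 0.05 -0.02  0.49] F tool [ 0.73  0.2  -2.52]
```

Emit:
move_arm:
  series: [0, 0, 0, 0.1, 0, 0, 0, 0, 0, 0, 0.1, 0, 0, 0, 0, 0, 0, 0.1, 0, 0, 0, 0, 0, 0, 0.1, 0, 0, 0, 0, 0, 0, 0, 0, 0, 0]

```text
time: 8.05
tool_pos: [0.6358, 0.0184, 0.0675]
tcp_rot: [-0.524, 2.946, 0.041]
wrist_force: [-0.7, -1.0, 4.4]
width: -0.004
grip_force: 2.2
```

Emit:
move_arm:
  series: [0, 0, 0, 0.1, 0, 0, 0, 0, 0, 0, 0, 0, 0, 0]

```text
time: 8.3
tool_pos: [0.636, 0.0184, 0.0667]
tcp_rot: [-0.524, 2.946, 0.041]
wrist_force: [-2.0, -0.6, 6.2]
width: 0.001
grip_force: 3.2
```

Emit:
move_arm:
  series: [0, 0, 0, 0.1, 0, 0, 0, 0, 0, 0, 0, 0, 0, 0]

```text
time: 8.55
tool_pos: [0.636, 0.0184, 0.0666]
tcp_rot: [-0.524, 2.946, 0.041]
wrist_force: [-5.5, -1.6, 11.9]
width: -0.002
grip_force: 6.2
```

The key is at its stop (force jumped to 12 N). I'll hold for 2.5 s or more.

Emit:
move_arm:
  series: [0, 0, 0, 0, 0, 0, 0, 0, 0, 0, 0, 0, 0, 0, 0, 0, 0, 0, 0, 0, 0, 0, 0, 0, 0, 0, 0, 0, 0, 0, 0, 0, 0, 0, 0]

```text
time: 9.18
tool_pos: [0.636, 0.0184, 0.0666]
tcp_rot: [-0.524, 2.946, 0.041]
wrist_force: [-5.4, -1.1, 11.5]
width: 0.001
grip_force: 6.1
```

Emit:
move_arm:
  series: [0, 0, 0, 0, 0, 0, 0, 0, 0, 0, 0, 0, 0, 0, 0, 0, 0, 0, 0, 0, 0, 0, 0, 0, 0, 0, 0, 0, 0, 0, 0, 0, 0, 0, 0]

```text
time: 9.8
tool_pos: [0.636, 0.0185, 0.0666]
tcp_rot: [-0.524, 2.946, 0.041]
wrist_force: [-5.7, -1.5, 11.7]
width: 0.003
grip_force: 6.1
```

Emit:
move_arm:
  series: [0, 0, 0, 0, 0, 0, 0, 0, 0, 0, 0, 0, 0, 0, 0, 0, 0, 0, 0, 0, 0, 0, 0, 0, 0, 0, 0, 0, 0, 0, 0, 0, 0, 0, 0]

```text
time: 10.42
tool_pos: [0.636, 0.0184, 0.0666]
tcp_rot: [-0.524, 2.946, 0.041]
wrist_force: [-5.4, -1.4, 11.6]
width: 0.002
grip_force: 6.1
```

Emit:
move_arm:
  series: [0, 0, 0, 0, 0, 0, 0, 0, 0, 0, 0, 0, 0, 0, 0, 0, 0, 0, 0, 0, 0, 0, 0, 0, 0, 0, 0, 0, 0, 0, 0, 0, 0, 0, 0]

```text
time: 11.05
tool_pos: [0.636, 0.0185, 0.0666]
tcp_rot: [-0.524, 2.946, 0.041]
wrist_force: [-5.4, -2.5, 11.6]
width: 0.006
grip_force: 6.1
```

Emit:
move_arm:
  series: [0, 0, 0, -0.4, 0, 0, 0, 0, 0, 0, -0.6, 0, 0, 0, 0, 0, 0, -2, 0, 0, 0, 0, 0, 0, -5, 0, 0, 0, 0, 0, 0, -5, 0, 0, 0]

```text
time: 11.68
tool_pos: [0.6167, 0.0118, 0.1951]
tcp_rot: [-0.524, 2.948, 0.042]
wrist_force: [1.2, 0.2, 0.7]
width: 0.0
grip_force: 0.0
```

Emit:
move_arm:
  series: [0, 3, 0, -3, 0, 0, 0, 0, 5, 0, 0, 0, 0, 0, 0, 5, 0, 0, 0, 0, 0, 0, 0, 0, 0, 0, 0, 0, 0, 0, 0, 0, 0, 0, 0]

```text
time: 12.3
tool_pos: [0.4933, -0.0342, 0.205]
tcp_rot: [-0.523, 2.944, 0.041]
wrist_force: [0.3, 0.1, 0.5]
width: -0.002
grip_force: 0.0
```

```bash
python3 - <<'E'
from h import *
b=read_camera("scene")[195:325,190:480]
cv2.imwrite("pics/s5.png",cv2.resize(b,None,fx=2.7,fy=2.7,interpolation=cv2.INTER_CUBIC)[:,:,::-1])
s=read_state();print(s['time'],s['wrist_force'])
E
```

```text
12.35 [-0.03962255  0.00614826  0.12753299]
```

View pics/s5.png

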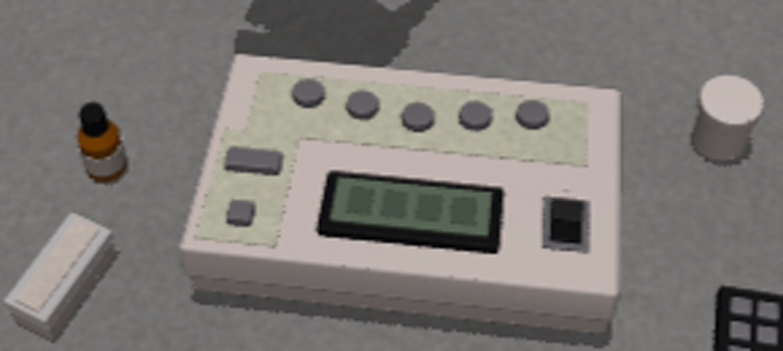

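The counter is where it was: the bezel at crop (566,223) maps to (400,278), the same as before. The clear key is up at (254,160), the rocker is changed over, and the neighbouring things look undisturbed with the arm clear.

```bash
python3 -c "
from workcell import *
print(finish_job())"
```

```text
the job is handed in; nothing more can be done
None
```

Job handed in: I pushed the rocker fully over to on, then held the clear key down for about 2.5 s and let it come up, peaking at about 15 N; the counter and everything beside it look unmoved, and the arm finished clear.

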